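# Weigh out descaler tablets and open the child-proof jar

### The arm

A 6-joint arm with a two-finger parallel gripper is mounted at the origin on the work surface. World frame = base frame: x ahead of the robot, y to its left, z up, the work surface at z = 0. Lengths are in m, angles in degrees, forces in N, time in s.
With the tool pointing down it reaches from about 0.4 to 0.825 m from the base axis. Payload 7 kg.
Tool frame: the origin (TCP) lies at the very end of the fingers, on their centre line; the grasp point (between the pads) lies 19 mm behind it; z points along the fingers, y is the line along which they close (so a half turn about z gives the same grasp; the last joint's range is limited). The gripper opens to 88 mm and grips with 3 to 60 N. Pads are 19 mm wide; open, the fingers measure 130 mm over their backs; the gripper's body (78 mm by 193 mm) begins 47 mm behind the grasp point.
Start: joints at [-58.092, 20.546, 0.682, 0, -70.136, -16.507], TCP at [0.179, -0.651, 0.227] pointing down, gripper open.
Joint ranges: [-176.03, 176.03], [-82.01, 121.73], [-58.28, 71.71], [-173.87, 95.51], [-174.79, -0.11], [-173.66, 173.66]. Speed limits (degrees/s): [136.94, 136.94, 172.46, 180, 180, 180].

### API

Orientations are given as [roll, pitch, yaw] about the fixed x, y, z axes, in that order (R = Rz(yaw) Ry(pitch) Rx(roll)).
In Python, from station import arm gives the robot as it stands. Calls block until the motion is done:
- arm.move_pose(position, orientation): joint-space move of the TCP to a pose.
- arm.line_to(position, ori=None, v=0.15, threshold=None): straight line of the TCP; ori=None keeps the orientation; v is the mean speed in m/s. With threshold (N) it stops when the force on the tool has changed by that much, and returns True; else False.
- arm.set_joints(angles): joint-space move.
- arm.gripper_to(opening, squeeze=None): finger opening in m; squeeze is the grip in N (None keeps the last); returns when the fingers have stopped.
- arm.sleep(seconds).
- arm.solve_ik(position, orientation): joint angles nearest the present ones, or None.
- arm.sense(): the state.
- arm.snapshot(name): name is "side" or "top" or "wrist"; returns a dict with "frame" (420x560x3 uint8, blue, green, red), "fx", "fy", "cx", "cy" (pixels), "R" (3x3) and "t" (3): a world point X has camera coordinates R X + t. Camera axes: x right, y down, z forward; pixel columns grow to the right and rows downward; lengths in m; the calibration is good to about 2 mm. A picture is of the moment at which its call begins. There is no depth.
A pose or a line that the arm cannot do raises arm.MotionError and nothing moves.
- arm.hand_in(): hands the job in; it is judged then, once.
The state is a dict: "clock": time; "joints": joint angles; "joint_velocities": joint speeds; "joint_torque": joint torques, N m; "tool_pos": TCP position; "tool_rot": TCP orientation; "wrist_force": force on the tool from outside, world axes, zero at the start; "wrist_torque": the same for the moment, N m; "opening": finger opening in m; "finger_force": force on a finger pad.
Only numpy, scipy, OpenCV 4.12 (cv2) and the standard library are available. Lean on these libraries where they do the work, as an engineer would, in place of code of your own. Each camera call takes 0.05 s, during which the arm holds its last target. There are 200 camera calls.

### The job

Weigh out the descaler dose for the jar: put tablets on the spring scale's pan until its pointer has sunk level with the sliding rider or past it, using no more tablets than that takes. Then open the jar: press its push-and-turn cap down, twist it anticlockwise until it comes free, lift it, and finish while still holding the cap upright in the gripper about 8 cm straight above the jar's mouth. Leave the rider, tumbler, soap dish and brush where they are.

Things in the scene. Friction and masses are not known exactly. Their poses are not given: they have to be found in the camera images.
- tablet0_mid (a point): centre of a loose white descaler tablet: an upright plain disc 26 mm across and 20 mm tall, about 22 g, standing on the counter at the start; its z axis is up
- tablet1_mid (a point): centre of a loose white descaler tablet: an upright plain disc 26 mm across and 20 mm tall, about 22 g, standing on the counter at the start; its z axis is up
- tablet2_mid (a point): centre of a loose white descaler tablet: an upright plain disc 26 mm across and 20 mm tall, about 22 g, standing on the counter at the start; its z axis is up
- scale: fixed spring scale, origin under its centre on the counter: white housing 110 mm square, 50 mm tall, the pan above it. Its x axis points from the pan to its gauge, two upright aluminium strips 60 to 64 mm from the centre, 104 mm tall, 62 mm wide overall with a slot between them
- pan_top (a point): centre of the upper face of the scale's flat round steel pan, 110 mm across, 5 mm thick, 100 mm above the counter when empty; axes of the scale. It sinks straight down on a soft spring, about 12 mm for each tablet (18 N/m), 40 mm at most, and settles in under a second
- pointer_tip (a point): tip of the black pointer that is fixed to the pan, runs out through the gauge's slot and sinks with the pan; 97.5 mm above the counter when the pan is empty
- rider_tip (a point): tip of the small brass sliding rider on the gauge, on the +y strip of the scale, 4 to 19 mm lower than the pointer's empty position: the level the pointer must sink to. It stays where it is set
- cap_mid (a point): centre (half-way up) of the white ribbed round cap on the jar: 58 mm across, 31 mm tall, 30 g; z axis up, x axis along the ridges on its top. Closed, this point is 1.5 mm below the jar's mouth point and its x axis is that of the jar. A liner springs it up (about 5 N closed, 0.8 N more per mm): at rest it is locked with a few degrees of play
- jar_mouth (a point): centre of the rim of the jar's neck, 138 mm above the counter, z up. To open: with the cap pressed down 4 mm or more (stop at 7 mm, about 10 N) it turns anticlockwise seen from above; past 35 degrees it need not be kept down; it lifts off between 51 and 69 degrees (0.9 to 1.2 rad), where a stop ends the turn. One grasp and turn is enough
- jar: grey plastic jar, origin under its centre on the counter; 80 mm across, its shoulder slopes in from 78 to 98 mm above the counter to a neck 38 mm across with bayonet flanges 49 mm across hidden in the cap. It is fixed in a wooden block 110 mm square and 35 mm tall screwed to the counter
- tumbler: white ceramic tumbler, 68 mm across, 95 mm tall, origin under its centre; bystander
- soap_dish: white ceramic soap bowl, 96 mm across, 25 mm tall, origin under its centre; bystander
- nailbrush: flat brush 170 mm long with a wooden handle and a grey head, lying on the counter, origin under its middle; bystander
Not all that is in view belongs to the job. Of the things shaped like the part that bears cap_mid, the white one is meant. What is shaped like the jar but orange is not meant.

How it is judged (in metres and radians):
On the way, in this order (a step that is already met when the one before it is completed fails the run):
1. the pointer stands level with the rider or past it by no more than one tablet's worth, the gripper off the scale (z of pointer_tip in the frame of rider_tip between -0.0135 and 0.0025 m and contact force between the fingers and scale below 0.05 N), for 0.5 s.
2. the cap is pressed down on the jar (z of cap_mid in the frame of jar_mouth below -0.005 m), for 0.05 s.
3. the cap is twisted free, still on the jar (angle between the x axis of cap_mid and the x axis of jar_mouth, either way round above 0.8 rad and z of cap_mid in the frame of jar_mouth below 0.015 m), for 0.02 s.
At the end, for the whole second after the job is handed in: The pointer is at most 2.5 mm above the rider and at most 13.5 mm below it; the cap is still held in the fingers, upright within 0.3 rad, touching the jar nowhere, its centre 45 to 140 mm above the jar's mouth and within 30 mm of its axis, at rest (z of pointer_tip in the frame of rider_tip between -0.0135 and 0.0025 m and z of cap_mid in the frame of jar_mouth between 0.045 and 0.14 m and horizontal distance between cap_mid and jar_mouth below 0.03 m and angle between cap_mid's own z axis and vertical below 0.3 rad and contact force between cap and the fingers above 1 N and contact force between cap and jar below 0.05 N and linear speed of cap below 0.05 m/s); the arm keeps its last pose, push and grip.
It fails at once if the tumbler is moved by more than 25 mm (distance of tumbler from where it was at the start of the episode above 0.025 m).
It fails at once if the soap dish is moved by more than 25 mm (distance of soap_dish from where it was at the start of the episode above 0.025 m).
It fails at once if the brush is moved by more than 25 mm (distance of nailbrush from where it was at the start of the episode above 0.025 m).
It fails at once if the scale's rider is shifted by more than 4 mm (distance of rider_tip from where it was at the start of the episode above 0.004 m).
It also fails if it takes over 72 s, if anything falls off the work surface, if the arm or the gripper's body presses on something with over 40 N, if the wrist force passes 120 N, or if a joint passes its speed limit or range.

## Working session

There is one attempt and no reset: what is moved stays moved. The work goes in short steps, each a Python script; the robot and the scene stay as the last script left them, time stands still between calls to the robot, and variables do not carry over. Pictures are saved under pics/ and viewed, at most 10 in all, crops included, and the job is handed in when it is done.

```bash
mkdir -p pics
cat > h.py <<'E'
import numpy as np, cv2, pickle
def grab(arm,name,fn):
    s=arm.snapshot(name); pickle.dump(s,open(f'pics/{fn}.pkl','wb')); cv2.imwrite(f'pics/{fn}.png',s['frame']); return s
def load(fn): return pickle.load(open(f'pics/{fn}.pkl','rb'))
def ray(s,u,v):
    R=np.array(s['R']);t=np.array(s['t'])
    d=R.T@np.array([(u-s['cx'])/s['fx'],(v-s['cy'])/s['fy'],1]); return -R.T@t,d
def atz(s,u,v,z):
    o,d=ray(s,u,v); return o+d*(z-o[2])/d[2]
def proj(s,X):
    c=np.array(s['R'])@np.array(X)+np.array(s['t']); return np.array([s['cx']+s['fx']*c[0]/c[2],s['cy']+s['fy']*c[1]/c[2]])
def tri(s1,p1,s2,p2):
    o1,d1=ray(s1,*p1);o2,d2=ray(s2,*p2)
    k=np.linalg.lstsq(np.c_[d1,-d2],o2-o1,rcond=None)[0]
    a,b=o1+k[0]*d1,o2+k[1]*d2; return (a+b)/2,np.linalg.norm(a-b)
E
python3 - <<'E'
from station import arm
from h import *
for n in ['side','top']:
    s=grab(arm,n,n+'0'); print(n,-np.array(s['R']).T@s['t'],np.round(s['R'],2).tolist(),s['fx'])
st=arm.sense();print(st['tool_pos'],st['tool_rot'],st['clock'])
a=cv2.imread('pics/top0.png');cv2.imwrite('pics/top0b.png',cv2.resize(a,(800,600),interpolation=cv2.INTER_CUBIC))
a=cv2.imread('pics/side0.png');cv2.imwrite('pics/side0b.png',cv2.resize(a,(800,600),interpolation=cv2.INTER_CUBIC))
E
```

```text
side [ 0.32084364 -0.81381679  0.61621854] [[0.96, -0.29, -0.02], [-0.16, -0.48, -0.86], [0.24, 0.83, -0.51]] 430.2400539577385
top [0.31534674 0.02112163 1.36536826] [[0.05, -1.0, -0.0], [-0.97, -0.05, -0.22], [0.22, 0.01, -0.98]] 532.8492076916959
[ 0.17912554 -0.65034116  0.2256947 ] [ 1.79913238e+02 -7.10359281e-03 -1.64603084e+02] 0.1
```

View pics/top0b.png

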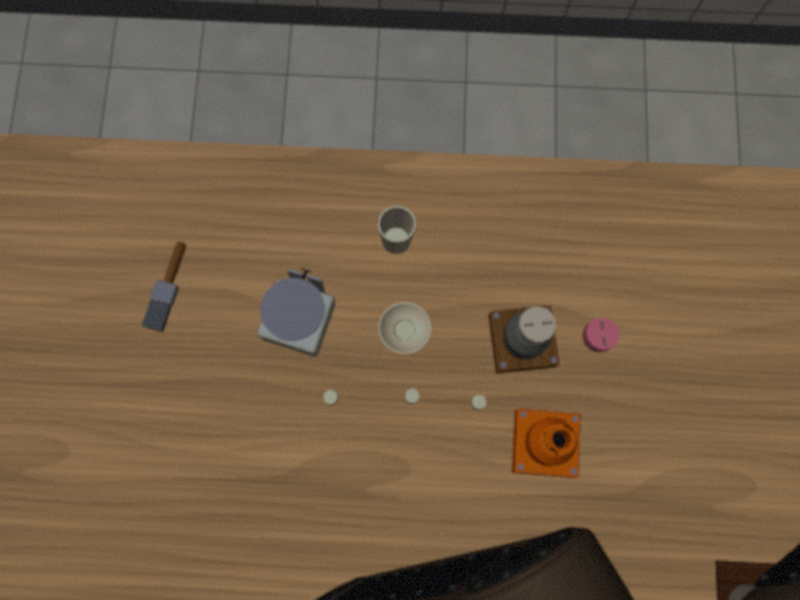

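View pics/side0b.png

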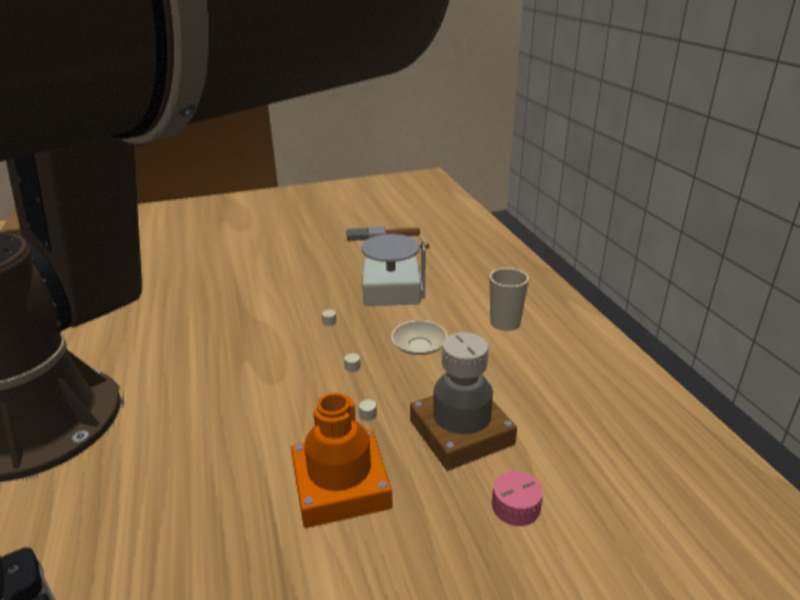

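Top view (800 px scale): three tablets at (330,397), (412,396) and (479,402). The scale pan is at (293,309) with its gauge towards (305,275). The soap dish is at (404,328), the tumbler at (397,230) and the brush at (165,285).

There are two cap-shaped things: the white cap on the grey jar at (537,324) and the loose pink one at (602,335). The orange jar at (550,443) is the decoy. The white cap on the grey jar fits the description. I'll confirm it in a crop and compute positions.

Run:
```python
from h import *
t=load('top0');s=load('side0')
f=.7
for n,p,z in [('t0',(330,397),.015),('t1',(412,396),.015),('t2',(479,402),.015),('pan',(293,309),.1),('cap',(537,324),.152),('pink',(602,335),.031),('dish',(404,328),.02),('tumb',(397,222),.095),('odd',(745,585),.02),('ora',(560,440),.13),('brush',(165,285),0.01)]:
    print(n,np.round(atz(t,p[0]*f,p[1]*f,z),4))
print('pan tri',tri(t,(293*f,309*f),s,(390*f,247*f)),'cap',tri(t,(537*f,324*f),s,(465*f,347*f)))
A=t['frame'][170:260,170:260];B=t['frame'][195:285,330:420];C=s['frame'][150:240,240:330];D=s['frame'][225:315,280:370]
r=lambda x:cv2.resize(x,(300,300),interpolation=cv2.INTER_CUBIC)
cv2.imwrite('pics/crop1.png',np.vstack([np.hstack([r(A),r(B)]),np.hstack([r(C),r(D)])]))
```

```text
t0 [0.4629 0.1227 0.015 ]
t1 [ 0.4715 -0.0226  0.015 ]
t2 [ 0.4664 -0.1415  0.015 ]
pan [0.6007 0.1887 0.1   ]
cap [ 0.5824 -0.2169  0.152 ]
pink [ 0.5943 -0.3564  0.031 ]
dish [ 0.5929 -0.0033  0.02  ]
tumb [0.7669 0.018  0.095 ]
odd [ 0.1804 -0.5916  0.02  ]
ora [ 0.3988 -0.2584  0.13  ]
brush [0.6554 0.4396 0.01  ]
pan tri (array([0.60238197, 0.18881229, 0.09787653]), np.float64(0.0023680751675413726)) cap (array([ 0.58454511, -0.21798028,  0.14828803]), np.float64(0.0027179848744052033))
```

View pics/crop1.png

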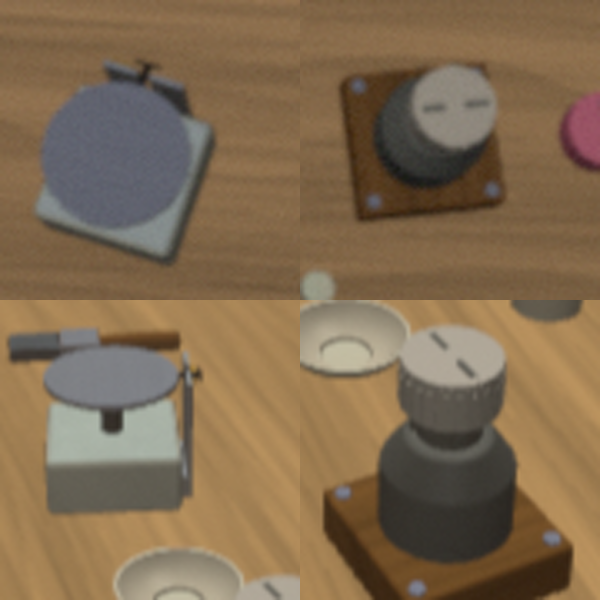

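The crop confirms the white ribbed cap on the grey jar. Its ridges run nearly along image x, and the pink cap is a distractor. The scale's gauge points away from the robot, with a yaw of about -19°. Next I'll pick tablet 0, taking a wrist check on the way.

Run:
```python
from station import arm
from h import *
arm.gripper_to(0.055,12)
arm.move_pose([0.463,0.123,0.15],[180,0,-154])
s=grab(arm,'wrist','w1'); st=arm.sense(); print(st['clock'],st['tool_pos'],st['joints'])
from scipy.spatial.transform import Rotation as Ro
T=Ro.from_euler('xyz',st['tool_rot'],degrees=True).as_matrix()
c=-np.array(s['R']).T@s['t']; print('cam in tool',T.T@(c-st['tool_pos']),'axes',np.round(T.T@np.array(s['R']).T,2).tolist(),s['fx'])
print('t0 expected',proj(s,[.463,.123,.01]))
```

```text
3.8167 [0.46321296 0.12254638 0.15001533] [ 3.84162197e+01  5.87946605e+00 -2.96159481e+01  1.71496798e-03
 -5.45034126e+01 -1.02469268e+02]
cam in tool [ 0.07752735  0.00045106 -0.15917899] axes [[-0.0, -0.96, -0.29], [1.0, -0.0, -0.0], [0.0, -0.29, 0.96]] 350.6723650172683
t0 expected [274.50006467 195.93223241]
```

View pics/w1.png

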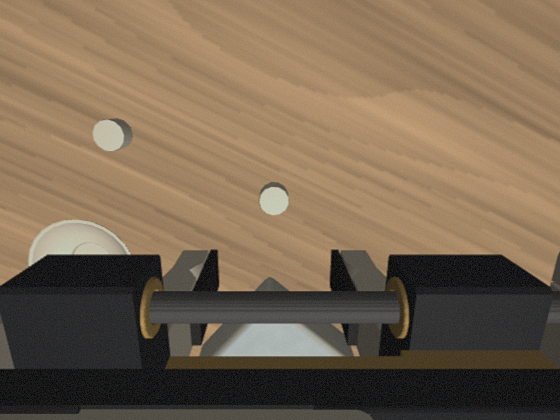

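The wrist view shows tablet 0's top at about (274,198), within a millimetre or two of the prediction. Another tablet's top is at (109,134) and the soap dish is at the left. I'll refine both tablets, then pick and place the first.

```bash
cat > place.py <<'E'
from station import arm
from h import *
PAN=np.array([.6015,.1885]);A=np.radians(-19);SX=np.array([np.cos(A),np.sin(A)])
def place(xy,yaw,off,ztop):
    arm.gripper_to(0.055,12)
    arm.move_pose([*xy,.05],[180,0,yaw])
    arm.line_to([*xy,.004],v=.1)
    arm.gripper_to(0.0,12); print('open',arm.sense()['opening'])
    arm.line_to([*xy,.19],v=.25)
    p=PAN+off*SX
    arm.move_pose([*p,.19],[180,0,161])
    arm.line_to([*p,ztop+.008],v=.15)
    arm.gripper_to(0.055); arm.line_to([*p,.2],v=.25)
    print('clock',arm.sense()['clock'])
E
python3 - <<'E'
from h import *
s=load('w1'); t0=atz(s,274,198,.02);t1=atz(s,109,134,.02);print(t0,t1)
np.save('t1.npy',t1)
from place import *
place(t0[:2],-154,-.022,.1)
# feasible gauge views
from scipy.spatial.transform import Rotation as Ro
G=np.array([*(PAN+.063*SX),.09])
ct=np.array([.0775,0,-.159]);B=np.array([[0,-.96,-.29],[1,0,0],[0,-.29,.96]])
B,_=np.linalg.qr(B); B*=np.sign(np.array([B[1,0],-B[0,1],B[2,2]]))
B[:,0]=[0,1,0]
for az in range(-180,180,30):
  for el in (20,35,50):
    d=np.array([np.cos(A+np.radians(az))*np.cos(np.radians(el)),np.sin(A+np.radians(az))*np.cos(np.radians(el)),np.sin(np.radians(el))])
    for D in (.2,.26):
      c=G+D*d; z=-d; x=np.cross(z,[0,0,1.]);x/=np.linalg.norm(x);y=np.cross(z,x)
      for sg in (1,):
        C=np.c_[x,y,z]; T=C@B.T; p=c-T@ct
        if p[2]<.13: continue
        e=Ro.from_matrix(T).as_euler('xyz',degrees=True)
        j=arm.solve_ik(p.tolist(),e.tolist())
        if j is not None: print(az,el,D,np.round(p,3),np.round(e),np.round(j))
grab(arm,'side','s1')
E
```

```text
[0.46249407 0.12227724 0.02      ] [ 0.47270233 -0.02128435  0.02      ]
open 0.025380541533462267
clock 9.3
-150 50 0.26 [0.586 0.153 0.137] [180. -57.  11.] [  -9.    8.  -45. -135.  -24. -121.]
-120 50 0.26 [0.603 0.118 0.137] [180. -57.  41.] [ -10.   13.  -26.  -82.  -41. -156.]
-90 50 0.26 [0.636 0.096 0.137] [180. -57.  71.] [ -12.   26.   -6.  -64.  -68. -155.]
-60 50 0.26 [0.676 0.093 0.137] [-180.  -57.  101.] [  -8.   40.   18.  -52.  -92. -151.]
-30 50 0.26 [0.711 0.11  0.137] [180. -57. 131.] [   0.   54.   44.  -45. -116. -147.]
0 50 0.26 [0.733 0.143 0.137] [180. -57. 161.] [  10.   67.   70.  -39. -140. -139.]
60 50 0.26 [0.719 0.218 0.137] [-180.  -57. -139.] [  34.   71.   62.    8. -137.  -80.]
90 50 0.26 [0.686 0.24  0.137] [-180.  -57. -109.] [  45.   57.   25.   23. -111.  -67.]
120 50 0.26 [0.646 0.243 0.137] [-180.  -57.  -79.] [ 54.  43.  -8.  38. -86. -63.]
150 50 0.26 [0.611 0.226 0.137] [180. -57. -49.] [ 57.  29. -41.  64. -64. -69.]
```

```bash
python3 - <<'E'
from place import *
from scipy.spatial.transform import Rotation as Ro
G=np.array([*(PAN+.063*SX),.09])
ct=np.array([.0775,0,-.159]);th=np.arctan2(.29,.96);c_,s_=np.cos(th),np.sin(th)
B=np.array([[0,-c_,-s_],[1,0,0],[0,-s_,c_]])
for az in range(-120,121,30):
  for el in (25,35,45,55):
    a=A+np.radians(az);e_=np.radians(el)
    d=np.array([np.cos(a)*np.cos(e_),np.sin(a)*np.cos(e_),np.sin(e_)])
    for D in (.22,.26,):
      c=G+D*d; z=-d; x=-np.cross(z,[0,0,1.]);x/=np.linalg.norm(x);y=np.cross(z,x)
      T=np.c_[x,y,z]@B.T; p=c-T@ct
      e=Ro.from_matrix(T).as_euler('xyz',degrees=True)
      j=arm.solve_ik(p.tolist(),e.tolist())
      if j is not None: print(az,el,D,np.round(p,3),np.round(e),np.round(j), np.round(-T[:,2],2))
E
python3 -c "
from h import *
s=load('s1')['frame'][150:240,230:350]
cv2.imwrite('pics/s1c.png',cv2.resize(s,(800,600),interpolation=cv2.INTER_CUBIC))"
```

```text
-120 25 0.22 [0.639 0.149 0.135] [-180.   48. -139.] [  7.  12. -21. -63. -28.  -5.] [-0.56 -0.49  0.67]
-120 25 0.26 [0.612 0.125 0.152] [-180.   48. -139.] [  5.   9. -24. -61. -30.  -6.] [-0.56 -0.49  0.67]
-120 35 0.22 [0.645 0.154 0.139] [-180.   38. -139.] [ 20.  12. -23. -35. -23. -41.] [-0.47 -0.41  0.79]
-120 35 0.26 [0.62  0.133 0.162] [-180.   38. -139.] [ 18.   7. -25. -33. -26. -41.] [-0.47 -0.41  0.79]
-120 45 0.22 [0.652 0.16  0.142] [-180.   28. -139.] [ 26.  13. -22. -15. -28. -63.] [-0.36 -0.31  0.88]
-120 45 0.26 [0.631 0.141 0.17 ] [-180.   28. -139.] [ 25.   9. -23. -15. -31. -63.] [-0.36 -0.31  0.88]
-120 55 0.22 [0.659 0.166 0.143] [-180.   18. -139.] [ 28.  16. -17.  -6. -39. -73.] [-0.24 -0.2   0.95]
-120 55 0.26 [0.642 0.151 0.176] [-180.   18. -139.] [ 28.  13. -17.  -6. -42. -73.] [-0.24 -0.2   0.95]
-90 25 0.22 [0.652 0.14  0.135] [ 180.   48. -109.] [ -2.  23.  -6. -56. -59.  13.] [-0.24 -0.7   0.67]
-90 25 0.26 [0.64  0.106 0.152] [ 180.   48. -109.] [ -5.  22.  -6. -55. -62.  13.] [-0.24 -0.7   0.67]
-90 35 0.22 [0.654 0.148 0.139] [-180.   38. -109.] 
[... 5559 characters left out ...]
26 [0.649 0.232 0.152] [-180.   48.  101.] [ 52.  38.  -9.  35. -81. 121.] [-0.14  0.73  0.67]
120 35 0.22 [0.657 0.189 0.139] [180.  38. 101.] [ 47.  33. -13.  32. -71. 126.] [-0.12  0.61  0.79]
120 35 0.26 [0.651 0.221 0.162] [180.  38. 101.] [ 49.  33.  -9.  30. -76. 127.] [-0.12  0.61  0.79]
120 45 0.22 [0.659 0.18  0.142] [180.  28. 101.] [ 44.  30. -12.  26. -67. 133.] [-0.09  0.46  0.88]
120 45 0.26 [0.653 0.208 0.17 ] [180.  28. 101.] [ 46.  29.  -9.  24. -71. 134.] [-0.09  0.46  0.88]
120 55 0.22 [0.661 0.171 0.143] [180.  18. 101.] [ 39.  27. -11.  18. -63. 142.] [-0.06  0.31  0.95]
120 55 0.26 [0.656 0.193 0.176] [180.  18. 101.] [ 41.  26.  -7.  17. -67. 142.] [-0.06  0.31  0.95]
```

View pics/s1c.png

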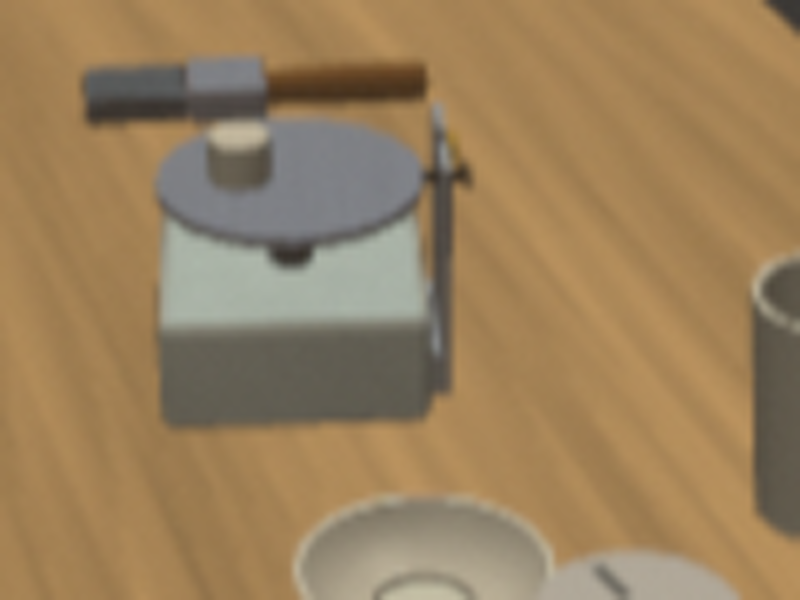

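The side crop shows tablet 0 standing on the pan and the brass rider near (455,140), behind the pointer at (462,178). The heights are ambiguous from this side, so I'll take one close wrist view from outside the gauge.

Run:
```python
from place import *
arm.line_to([*(PAN-.022*SX),.25],v=.3)
arm.move_pose([.714,.178,.172],[180,38,11]); arm.sleep(.2)
s=grab(arm,'wrist','w2'); print(arm.sense()['clock'])
f=cv2.flip(s['frame'],-1); np.set_printoptions(precision=1)
G=np.array([*(PAN+.063*SX),.09]);p=proj(s,G);print(p)
u,v=int(p[0]),int(p[1]);u0=max(u-80,0);v0=max(v-60,0);print(u0,v0)
c=s['frame'][v0:v0+120,u0:u0+160];print(c.shape)
cv2.imwrite('pics/w2c.png',cv2.resize(c,(c.shape[1]*5,c.shape[0]*5),interpolation=cv2.INTER_CUBIC))
```

```text
13.125
[274.3 198.1]
194 138
(120, 160, 3)
```

View pics/w2c.png

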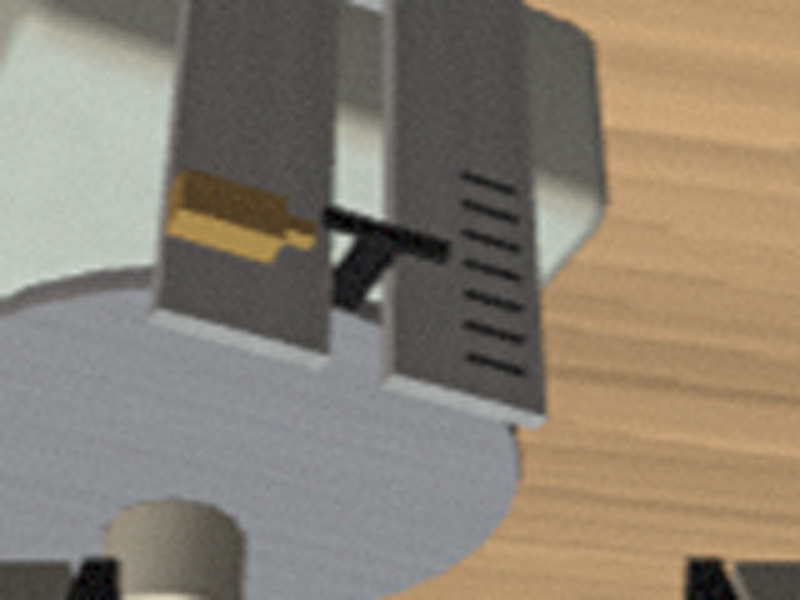

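Run:
```python
from place import *
s=load('w2');SY=np.array([-SX[1],SX[0]])
def q(x,y,z): return np.round((proj(s,[*(PAN+x*SX+y*SY),z])-[194,138]+.5)*5).astype(int)
for y in (31,4,-4,-31): print('striptop outer',y,q(.064,y/1e3,.104), 'inner',q(.060,y/1e3,.104))
for x in (64,68,72,76,80): print('ptr y0 z.0855',x,q(x/1e3,0,.0855))
for x in (64,67,70):
  for z in (.0855,.0885,.0915): print('rider y.012',x,z,q(x/1e3,.012,z))
```

```text
striptop outer 31 [215 312] inner [203 327]
striptop outer 4 [384 368] inner [370 381]
striptop outer -4 [431 383] inner [417 396]
striptop outer -31 [582 433] inner [567 445]
ptr y0 z.0855 64 [407 276]
ptr y0 z.0855 68 [420 262]
ptr y0 z.0855 72 [434 247]
ptr y0 z.0855 76 [448 232]
ptr y0 z.0855 80 [462 217]
rider y.012 64 0.0855 [338 251]
rider y.012 64 0.0885 [337 267]
rider y.012 64 0.0915 [337 283]
rider y.012 67 0.0855 [347 240]
rider y.012 67 0.0885 [347 256]
rider y.012 67 0.0915 [347 272]
rider y.012 70 0.0855 [357 229]
rider y.012 70 0.0885 [357 245]
rider y.012 70 0.0915 [356 261]
```

Calibrated against the strip tops, the upside-down view puts the pointer bar's centre at (385,232), which is z≈85.5 mm. The rider tip at (303,225) comes to z≈87 mm, so the pointer is about 1 mm past the rider. One tablet seems enough. I'll confirm from a lower angle and then go to hover near the jar.

Run:
```python
from place import *
arm.move_pose([.715,.216,.165],[180,46,41]); arm.sleep(.1)
s=grab(arm,'wrist','w3')
p=proj(s,[*(PAN+.063*SX),.09]);u0,v0=int(p[0])-70,int(p[1])-45
c=s['frame'][v0:v0+80,u0:u0+120]; a=cv2.resize(c,(600,400),interpolation=cv2.INTER_CUBIC)
SY=np.array([-SX[1],SX[0]])
def q(x,y,z): return np.round((proj(s,[*(PAN+x*SX+y*SY),z])-[u0,v0]+.5)*5).astype(int)
for y in (31,-31): print('top outer',y,q(.064,y/1e3,.104))
print(q(.072,0,.0855),q(.072,0,.0885),q(.070,.012,.0855),q(.07,.012,.0885))
arm.line_to([.66,.19,.26],v=.3)
arm.move_pose([.50,-.19,.27],[180,0,-164])
s=grab(arm,'wrist','w4');print(arm.sense()['clock'],'cap exp',proj(s,[.5835,-.2175,.152]))
cv2.imwrite('pics/w3c.png',a)
```

```text
top outer 31 [250 223]
top outer -31 [454 379]
[406 189] [406 206] [356 158] [356 175]
16.8667 cap exp [217.63834993 282.11054542]
```

View pics/w3c.png

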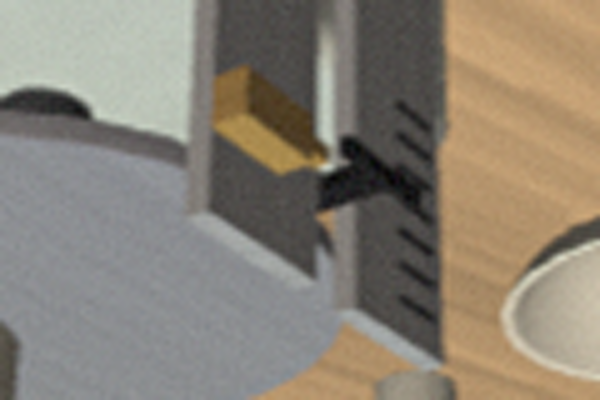

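View pics/w4.png

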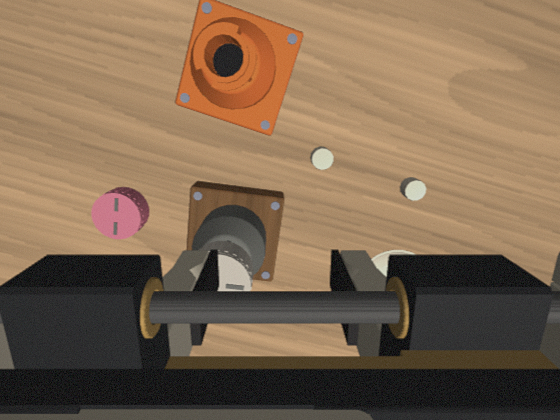

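The lower view agrees: the rider tip at (318,156) is level with or slightly above the pointer bar, centred at (382,172). One tablet is the dose. The hover view shows the grey jar's white cap at (235,275), partly hidden by the finger. The block's screws at (198,196), (275,205) and (265,275) let me cross-check the jar centre.

Run:
```python
from h import *
from station import arm
w=load('w4');t=load('top0')
print('w4 block',(atz(w,198,196,.036)+atz(w,265,275,.036))/2)
c=lambda x,y:(330+x*.3-.35,195+y*.3-.35)
print('top block',(atz(t,*c(58,86),.036)+atz(t,*c(192,190),.036))/2)
print('top cap',atz(t,*c(154,107),.152))
for yaw in (-180,-164,-140,-120,-104,-90,-60):
    j=arm.solve_ik([.584,-.218,.12],[180,0,yaw]); print(yaw,None if j is None else np.round(j))
```

```text
w4 block [ 0.58586055 -0.21695557  0.036     ]
top block [ 0.58311231 -0.21718904  0.036     ]
top cap [ 0.58248632 -0.21676699  0.152     ]
-180 [ -3.  21. -14.  -0. -55. -87.]
-164 [ -3.  21. -14.  -0. -55. -71.]
-140 [ -3.  21. -14.   0. -55. -47.]
-120 [ -3.  21. -14.   0. -55. -27.]
-104 [ -3.  21. -14.   0. -55. -11.]
-90 [ -3.  21. -14.   0. -55.   3.]
-60 [ -3.  21. -14.   0. -55.  33.]
```

Run:
```python
from station import arm
import numpy as np
np.set_printoptions(precision=3,suppress=True)
X,Y=.584,-.217
def rep(m):
    s=arm.sense();print(m,round(s['clock'],1),np.array(s['tool_pos']),np.array(s['wrist_force']),round(s['wrist_torque'][2],2),round(s['opening'],4),s['finger_force'])
arm.gripper_to(.088,20)
arm.move_pose([X,Y,.22],[180,0,-164])
print(arm.line_to([X,Y,.12],v=.1,threshold=8)); rep('down')
arm.gripper_to(0,20); rep('grip')
```

```text
False
down 19.3 [ 0.584 -0.217  0.121] [ 0.025 -0.043  0.279] 0.03 0.0877 0.0
grip 19.9 [ 0.584 -0.217  0.12 ] [ 0.185 -0.747  0.975] 0.06 0.0576 20.0001141987741
```

Run:
```python
from station import arm
import numpy as np
np.set_printoptions(precision=3,suppress=True)
X,Y=.584,-.217
def rep(m):
    s=arm.sense();print(m,round(s['clock'],1),np.array(s['tool_pos']),np.array(s['wrist_force']),round(s['wrist_torque'][2],2),round(s['opening'],4),s['finger_force'])
arm.gripper_to(0,50); rep('grip')
z=arm.sense()['tool_pos'][2]
arm.line_to([X,Y,z-.006],v=.02); arm.sleep(.2); rep('press')
if -arm.sense()['tool_pos'][2]+z>.0045 and arm.sense()['wrist_force'][2]>6:
    for yaw in (-144,-124):
        arm.move_pose([X,Y,z-.006],[180,0,yaw]); rep(yaw)
```

```text
grip 20.1 [ 0.584 -0.217  0.12 ] [-0.628 -2.23   0.162] 0.04 0.0574 50.00040862709284
press 20.7 [ 0.584 -0.217  0.115] [-2.253  0.663  7.805] 0.01 0.0576 50.002234540879726
-144 21.1 [ 0.585 -0.217  0.116] [-1.196 -0.204  7.958] 0.11 0.0578 50.001894291490316
-124 21.6 [ 0.585 -0.217  0.116] [ 0.18  -0.926  7.363] 0.06 0.0571 50.00180353643373
```

Low torque shows the cap is turning freely. I'll press a little deeper to secure the pressed-down step, then finish the turn.

Run:
```python
from station import arm
import numpy as np
from h import grab
np.set_printoptions(precision=3,suppress=True)
X,Y=.584,-.217
def rep(m):
    s=arm.sense();print(m,round(s['clock'],1),np.array(s['tool_pos']),np.array(s['wrist_force']),round(s['wrist_torque'][2],2),round(s['opening'],4),s['finger_force'])
arm.line_to([X,Y,.112],v=.02); arm.sleep(.3); rep('deeper')
arm.move_pose([X,Y,.112],[180,0,-102]); arm.sleep(.2); rep('turned')
arm.line_to([X,Y,.125],v=.03); rep('up1')
arm.sleep(.1)
w=arm.sense()['wrist_force'][2]
if w>-6:
    arm.line_to([X,Y,.2],v=.05,threshold=12); arm.sleep(.3); rep('up2')
grab(arm,'side','s5')
import cv2
from h import load
a=load('s5')['frame']; cv2.imwrite('pics/s5c.png',cv2.resize(a[120:360,180:420],(600,600),interpolation=cv2.INTER_CUBIC))
```

```text
deeper 22.1 [ 0.585 -0.217  0.114] [-0.373  0.362  9.675] 0.07 0.0574 50.002441343385726
turned 22.8 [ 0.586 -0.217  0.114] [-0.808 -0.225  9.433] 0.12 0.0571 50.002533209044486
up1 23.4 [ 0.584 -0.217  0.125] [ 1.76  -1.468  1.817] 0.02 0.0576 50.00024851877242
up2 25.4 [ 0.584 -0.217  0.2  ] [-0.318  0.817 -0.342] 0.05 0.0574 49.999938793480396
```

View pics/s5c.png

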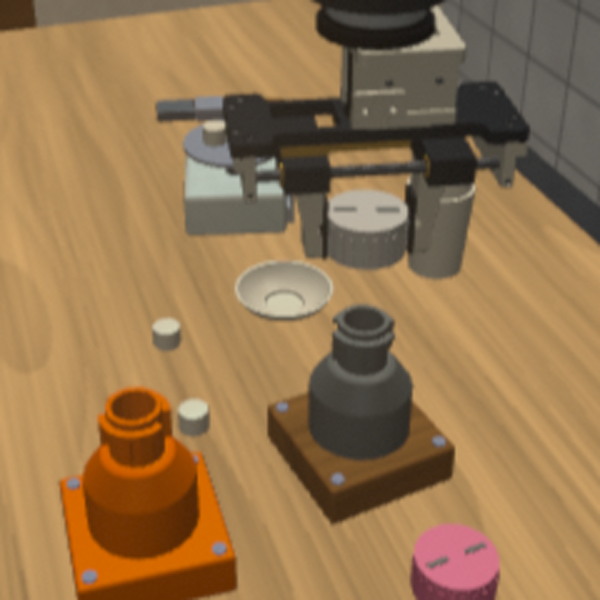

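The picture shows the cap at (367,228), off the jar and held upright above the open neck at (363,322). The tablet is still on the pan at (213,132). The cap centre is about 79 mm above the mouth, so I'm handing in.

```bash
python3 -c "
from station import arm
print(arm.hand_in())"
```

```text
the job is handed in; nothing more can be done
None
```

I handed the job in: one tablet put the pointer about 1 mm past the rider, judged by eye from two close views, and the freed cap is held upright about 8 cm above the jar's mouth; the hand-in returned no verdict.

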